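# Set out the sample castle on its base board

### The job

Build up the wooden castle for the display shelf on its base board: stand the gate wall in the middle of the board, running along its length, with the round tower at the wall's end towards the fir tree and the square tower at its end towards the well, both in line with the wall and less than a finger's width (15 mm) from it, the square one set square. Put the cone roof centred on the round tower and the pyramid roof centred and square on the square tower. Leave the tape roll and the wax tin where they are.

Things in the scene. Friction and masses are not known exactly. Their poses are not given: they have to be found in the camera images.
- board: Base board of the wooden castle set, fixed on the bench: plain plywood, 130 (own x, front to back) x 400 (own y, its length) x 15 mm thick. Origin: centre of its underside, on the bench; its top is 15 mm above the origin. A fir tree is glued on near one end and a well near the other; which of them is at which end changes. Nothing else is on it at the start.
- tree: Toy fir tree glued upright on the board, on its centre line 165 mm from the middle: three stacked wooden cones on a short trunk, 54 mm wide, 92 mm high. Origin: centre of its foot, on the board's top.
- well: Toy well glued on the board, on its centre line 165 mm from the middle, at the other end from the tree: round wooden curb 48 mm across, with two posts and a small pitched roof, 73 mm high over all. Origin: centre of its foot, on the board's top.
- gate_wall: Loose castle gate wall of beech, standing upright on the bench: 30 (own x, thickness) x 90 (own y, length) x 70 mm high, with an arched gateway 36 mm wide and 40 mm high through its middle along x, solid from 40 to 60 mm height and four merlons (small battlements) on top from 60 to 70 mm. Same from both sides and end for end. Origin: centre of its underside. 95 g.
- round_tower: Loose round tower of beech, upright: plain cylinder 48 mm in diameter, 75 mm high, flat top. Origin: centre of its underside. 95 g.
- square_tower: Loose square tower of beech, upright: 46 x 46 mm (faces along own x and y), 60 mm high, flat top. Origin: centre of its underside. 90 g.
- cone_roof: Loose cone roof of darker beech, point up: a straight skirt 56 mm in diameter from 0 to 18 mm height, then a cone to a point at 55 mm; flat underside. Grip it by the skirt. Origin: centre of its underside. 50 g.
- pyramid_roof: Loose pyramid roof of darker beech, point up: a straight skirt 54 x 54 mm (faces along own x and y) from 0 to 18 mm height, then a four-sided pyramid to a point at 50 mm; flat underside. Grip it by the skirt. Origin: centre of its underside. 50 g.
- tape: Roll of brown packing tape lying flat on the bench among the castle pieces, not part of the job: 80 mm across, 48 mm high, hole about 54 mm. Loose. Origin: centre of its underside.
- tin: Round metal tin of wood wax on the bench among the castle pieces, not part of the job: 75 mm across, 26 mm high. Loose. Origin: centre of its underside.

How it is judged:
At the end, for the whole second after the job is handed in: Upright and at rest on the board: wall within 12 mm of its centre line, 15 mm of its middle, 0.15 rad; towers at their ends within 12 mm of the wall's line, gap under 17 mm, square one within 0.2 rad; each own roof point up within 8 mm of its tower's centre, pyramid square within 0.25 rad (x of gate_wall in the frame of board between -0.012 and 0.012 m and y of gate_wall in the frame of board between -0.015 and 0.015 m and angle between the y axis of gate_wall and the y axis of board, either way round below 0.15 rad and x of round_tower in the frame of gate_wall between -0.012 and 0.012 m and horizontal distance between round_tower and gate_wall below 0.086 m and horizontal distance between round_tower and tree below 0.135 m and x of square_tower in the frame of gate_wall between -0.012 and 0.012 m and horizontal distance between square_tower and gate_wall below 0.085 m and horizontal distance between square_tower and well below 0.135 m and (angle between the x axis of square_tower and the x axis of board, either way round below 0.2 rad or angle between the x axis of square_tower and the y axis of board, either way round below 0.2 rad) and z of gate_wall in the frame of board between 0.011 and 0.019 m and z of round_tower in the frame of board between 0.011 and 0.019 m and z of square_tower in the frame of board between 0.011 and 0.019 m and horizontal distance between cone_roof and round_tower below 0.008 m and z of cone_roof in the frame of round_tower between 0.071 and 0.079 m and horizontal distance between pyramid_roof and square_tower below 0.008 m and z of pyramid_roof in the frame of square_tower between 0.056 and 0.064 m and (angle between the x axis of pyramid_roof and the x axis of square_tower, either way round below 0.25 rad or angle between the x axis of pyramid_roof and the y axis of square_tower, either way round below 0.25 rad) and angle between each of round_tower, square_tower, gate_wall, cone_roof, pyramid_roof's own z axis and vertical below 0.1 rad and linear speed of each of round_tower, square_tower, gate_wall, cone_roof, pyramid_roof below 0.01 m/s and angular speed of each of round_tower, square_tower, gate_wall, cone_roof, pyramid_roof below 0.1 rad/s); the robot touches nothing.
It fails at once if the tape roll or the wax tin was pushed more than 25 mm from its place (distance of any of tape, tin from where it was at the start of the episode above 0.025 m).
It also fails if it takes over 131 s, if anything falls off the work surface, if the arm or the gripper's body presses on something with over 40 N, if the wrist force passes 120 N, or if a joint passes its speed limit or range.

### The arm

A 6-joint arm with a two-finger parallel gripper is mounted at the origin on the work surface. World frame = base frame: x ahead of the robot, y to its left, z up, the work surface at z = 0. Lengths are in m, angles in rad, forces in N, time in s.
With the tool pointing down it reaches from about 0.3 to 0.775 m from the base axis. Payload 14.6 kg.
Tool frame: the origin (TCP) lies at the very end of the fingers, on their centre line; the grasp point (between the pads) lies 19 mm behind it; z points along the fingers, y is the line along which they close (so a half turn about z gives the same grasp; the last joint's range is limited). The gripper opens to 94 mm and grips with 3 to 60 N. Pads are 16 mm wide; open, the fingers measure 119 mm over their backs; the gripper's body (75 mm by 177 mm) begins 78 mm behind the grasp point.
Start: joints at [-1.375, 0.3, 1.521, -0, 1.321, -0.067], TCP at [0.143, -0.531, 0.205] pointing down, gripper open.
Joint ranges: [-3.03, 3.03], [-0.79, 2.21], [0.23, 2.52], [-1.04, 4.18], [0, 3.07], [-2.55, 2.55]. Speed limits (rad/s): [2.22, 2.22, 2.57, 3.14, 3.14, 3.14].

### API

Orientations are given as [roll, pitch, yaw] about the fixed x, y, z axes, in that order (R = Rz(yaw) Ry(pitch) Rx(roll)).
In Python, from station import ctrl, cams gives the robot as it stands. The module is installed in compiled form; this text tells all that it offers.
- The arm moves only by the tool arm_command, never from a script. Its argument "plan" is a list that holds one entry, the list of rows, each a list of 7 numbers: the shift along the tool's x, y, z in shares of 600 mm (1.0 is 600 mm), then the turn, a rotation vector about the tool's x, y, z in parts of the range, where 1.0 means pi/2 rad, then the closure, from -1 (fully open) to 1 (shut). A call has 1 to 12 rows; each row is the pose to reach, as a shift and turn from the pose commanded when the call began, along the tool's axes at that moment; what a row does not reach only later rows make up. A row lasts 1/10 s, in which the tool goes at most 50 mm and 8.59 degrees, less where a joint would pass 70% of its speed; a pose out of reach is approached as far as the arm can. No shift or turn number may pass 1 either way. A call with a gripper value outside its range is refused whole. The fingers move at their own pace and stop on an object; "squeeze" is the grip in N (left out, the last holds). Time passes only in rows, so rows that repeat a pose let the fingers close. It gives the time, the measured TCP pose, the force, the opening and the grip force at its end, in the units of the state.
- ctrl.get_obs(): the state, without advancing time (a new reading comes with each control period).
- cams.camera(name): name is "side" or "top"; returns (picture, depth): 400x640x3 uint8, blue, green, red; 400x640 float32, m along the optical axis (not along the pixel's ray), 0 where there is no reading.
- cams.camera_info(name): a dict with "fx", "fy", "cx", "cy" (pixels), "world_to_cam" (4x4, takes a point from world to camera coordinates). Camera axes: x right, y down, z forward; pixel columns grow to the right and rows downward; lengths in m; the calibration is good to about 2 mm. A picture is of the moment at which its call begins. camera_info takes no time and is no camera call.
- ctrl.hand_in(): hands the job in; it is judged then, once.
The state is a dict: "time_s": time; "qpos": joint angles; "joint_vel": joint speeds; "tau": joint torques, N m; "ee_pos": TCP position; "eef_rot": TCP orientation; "force": force on the tool from outside, world axes, zero at the start; "moment": the same for the moment, N m; "grip_width": finger opening in m; "grip_force": force on a finger pad.
Only numpy, scipy, OpenCV 4.12 (cv2) and the standard library are available. Lean on these libraries where they do the work, as an engineer would, in place of code of your own. Each camera call takes 0.05 s, during which the arm holds its last target. There are 200 camera calls.

## Working session

There is one attempt and no reset: what is moved stays moved. The work goes in short steps, Python scripts to look and compute and a tool call to move; the robot and the scene stay as the last step left them, time stands still between calls to the robot, and variables do not carry over. Pictures are saved under pics/ and viewed, at most 14 in all, crops included, and the job is handed in when it is done.

Besides the shell and the picture viewer there is one more tool, called after "Emit:" as name([rows], argument=value, ...), one row to a line, values as JSON. arm_command: Moves the arm, as the interface text tells. Its arguments: {"type":"object","properties":{"plan":{"type":"array"},"squeeze":{"type":"number"}},"required":["plan"]}

```bash
mkdir -p pics
python3 - <<'E'
from station import ctrl,cams
import cv2,numpy as np
o=ctrl.get_obs();print({k:np.round(v,3) for k,v in o.items()})
for n in("top","side"):
    p,d=cams.camera(n);cv2.imwrite(f"pics/{n}0.png",p);np.save(f"{n}0.npy",d);i=cams.camera_info(n);print(n,i,(d>0).mean())
E
```

```text
{'time_s': np.float64(0.0), 'qpos': array([-1.375,  0.3  ,  1.522, -0.   ,  1.321, -0.067]), 'joint_vel': array([-0.   , -0.001,  0.001, -0.001, -0.   , -0.001]), 'tau': array([ 1.0000e-03, -5.3180e+01, -3.5274e+01,  7.1000e-02,  2.4000e-02,
       -0.0000e+00]), 'ee_pos': array([ 0.143, -0.531,  0.205]), 'eef_rot': array([-3.14 , -0.   ,  0.263]), 'force': array([0.045, 0.558, 0.044]), 'moment': array([ 0.038, -0.007, -0.041]), 'grip_force': np.float64(0.0), 'grip_width': np.float64(0.094)}
top {'fx': 464.7584318995169, 'fy': 464.7584318995169, 'cx': 320.1487200360332, 'cy': 200.60960891783807, 'world_to_cam': array([[ 0.0037392 , -0.99986473, -0.01601708,  0.00184349],
       [-0.98896028, -0.00132477, -0.14817492,  0.51328681],
       [ 0.14813366,  0.01639431, -0.98883145,  1.06089664],
       [ 0.        ,  0.        ,  0.        ,  1.        ]])} 0.9957265625
side {'fx': 433.33085921631476, 'fy': 433.33085921631476, 'cx': 323.73550825409575, 'cy': 197.57907163156062, 'world_to_cam': array([[ 0.96859042, -0.24784781, -0.0201012 , -0.48646049],
       [-0.15399839, -0.5344243 , -0.83106869,  0.10501147],
       [ 0.19523598,  0.80806073, -0.55580642,  0.91639645],
       [ 0.        ,  0.        ,  0.        ,  1.        ]])} 0.99597265625
```

View pics/top0.png

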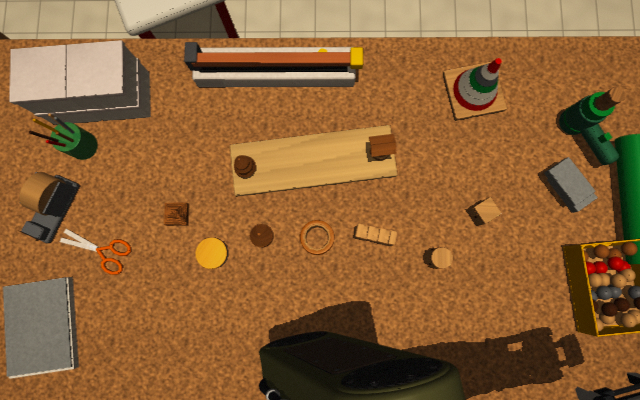

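View pics/side0.png

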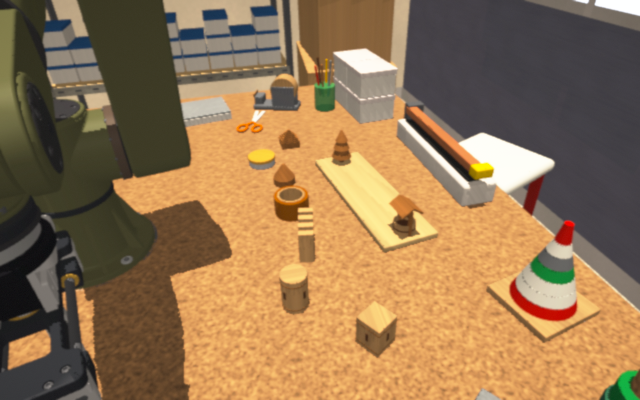

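The top view shows the tree at (244,167) and the well at (382,148) on the board. The wall is at (376,234), the round tower at (439,258), the square tower at (487,211), the cone roof at (262,235) and the pyramid roof at (175,214). The tape is at (317,237) and the tin at (211,253). The side view shows the same layout with nothing hidden.

```bash
cat > h.py <<'E'
import numpy as np,cv2
from station import ctrl,cams
def cloud(n,d):
    i=cams.camera_info(n);v,u=np.mgrid[:400,:640]
    P=np.stack([(u-i['cx'])/i['fx']*d,(v-i['cy'])/i['fy']*d,d],-1)
    T=np.linalg.inv(i['world_to_cam']);W=P@T[:3,:3].T+T[:3,3];W[d<=0]=np.nan;return W
def proj(n,p):
    i=cams.camera_info(n);q=i['world_to_cam']@np.r_[p,1];return np.array([i['fx']*q[0]/q[2]+i['cx'],i['fy']*q[1]/q[2]+i['cy']])
def ray(n,uv,z):
    i=cams.camera_info(n);T=np.linalg.inv(i['world_to_cam'])
    uv=np.atleast_2d(uv);D=np.c_[(uv[:,0]-i['cx'])/i['fx'],(uv[:,1]-i['cy'])/i['fy'],np.ones(len(uv))]@T[:3,:3].T
    return T[:3,3]+D*((z-T[2,3])/D[:,2])[:,None]
def rect(n,W,c,r,zlo,zhi,zp):
    """minAreaRect on plane zp of the pixels near world xy c with height in zlo..zhi"""
    m=(np.hypot(W[...,0]-c[0],W[...,1]-c[1])<r)&(W[...,2]>zlo)&(W[...,2]<zhi)
    v,u=np.nonzero(m);z=np.median(W[m][:,2])
    X=ray(n,np.c_[u,v],z if zp is None else zp)[:,:2]
    (a,b),(w,h),t=cv2.minAreaRect((X*1000).astype(np.float32))
    return dict(n=m.sum(),zmed=round(float(z)*1e3,1),z95=round(float(np.percentile(W[m][:,2],97))*1e3,1),cen=X.mean(0).round(4)*1e3,rc=(round(a,1),round(b,1)),wh=(round(w,1),round(h,1)),ang=round(t,1))
E
python3 - <<'E'
from h import *
px=dict(tree=(244,167),well=(382,148),wall=(376,234),rt=(439,258),st=(487,211),cone=(262,235),pyr=(175,214),tape=(317,237),tin=(211,253),board=(310,160))
for n in("top","side"):
    W=cloud(n,np.load(n+"0.npy")); 
    if n=="top": WT=W
    print(n,"bench z",np.nanmedian(WT[300:320,150:250,2]) )
    for k,p in px.items():
        c=WT[p[1],p[0]]
        if k in('board',): continue
        lo={'tree':.02,'well':.02,'wall':.052,'rt':.062,'st':.05}.get(k,.008)
        print(k,c.round(3),rect(n,W,c,.05 if k!='wall' else .06,lo,.15,None))
W=WT;m=(W[...,2]>.009)&(W[...,2]<.021)&(abs(W[...,0]-.6)<.12)&(abs(W[...,1])<.26);m=cv2.morphologyEx(m.astype(np.uint8),cv2.MORPH_OPEN,np.ones((5,5)))
l=cv2.connectedComponentsWithStats(m);i=1+l[2][1:,4].argmax();v,u=np.nonzero(l[1]==i);X=ray("top",np.c_[u,v],.015)
print("board",np.median(W[l[1]==i][:,2]),cv2.minAreaRect((X[:,:2]*1000).astype(np.float32)))
E
```

```text
top bench z -0.00024358294003823389
tree [0.584 0.178 0.083] {'n': np.int64(392), 'zmed': 62.8, 'z95': 101.4, 'cen': array([592.2, 180.6]), 'rc': (588.9, 179.3), 'wh': (58.7, 51.5), 'ang': 1.8}
well [ 0.63 -0.14  0.08] {'n': np.int64(576), 'zmed': 80.2, 'z95': 89.1, 'cen': array([ 634.7, -140.9]), 'rc': (621.2, -134.3), 'wh': (79.4, 78.5), 'ang': 6.9}
wall [ 0.433 -0.125  0.061] {'n': np.int64(543), 'zmed': 67.9, 'z95': 72.6, 'cen': array([ 432.3, -124.5]), 'rc': (432.5, -124.4), 'wh': (90.5, 31.5), 'ang': 77.8}
rt [ 0.378 -0.263  0.077] {'n': np.int64(386), 'zmed': 74.5, 'z95': 77.6, 'cen': array([ 380., -269.]), 'rc': (379.7, -268.3), 'wh': (46.6, 49.3), 'ang': 0.2}
st [ 0.487 -0.382  0.057] {'n': np.int64(422), 'zmed': 59.5, 'z95': 63.2, 'cen': array([ 488.5, -381.1]), 'rc': (488.4, -380.4), 'wh': (46.6, 49.4), 'ang': 31.2}
cone [0.431 0.138 0.049] {'n': np.int64(434), 'zmed': 29.9, 'z95': 51.8, 'cen': array([432.1, 142.1]), 'rc': (432.3, 141.6), 'wh': (52.0, 54.7), 'ang': 0.2}
pyr [0.481 0.347 0.038] {'n': np.int64(519), 'zmed': 27.2, 'z95': 46.1, 'cen': array([483.2, 348.1]), 'r
[... 1278 characters left out ...]
5': 51.5, 'cen': array([432.1, 135.2]), 'rc': (433.9, 145.1), 'wh': (110.0, 52.9), 'ang': 81.2}
pyr [0.481 0.347 0.038] {'n': np.int64(267), 'zmed': 24.7, 'z95': 44.6, 'cen': array([483.2, 342.9]), 'rc': (481.8, 352.1), 'wh': (55.8, 114.5), 'ang': 0.7}
tape [ 0.43   0.011 -0.003] {'n': np.int64(932), 'zmed': 39.4, 'z95': 49.4, 'cen': array([424.2,  -0.5]), 'rc': (424.3, -2.0), 'wh': (129.7, 80.6), 'ang': 77.4}
tin [0.39  0.261 0.024] {'n': np.int64(413), 'zmed': 25.3, 'z95': 27.8, 'cen': array([390.1, 248.4]), 'rc': (390.6, 248.5), 'wh': (103.7, 71.1), 'ang': 83.9}
board 0.014671527041778543 ((618.1161499023438, 21.849578857421875), (130.08602905273438, 398.7189636230469), 7.205996513366699)
```

Run:
```python
from h import *
C=dict(wall=(.4325,-.1245,.06,.045,.062),rt=(.38,-.269,.05,.071,.08),st=(.4885,-.381,.05,.056,.065),tree=(.595,.184,.04,.096,.12),well=(.638,-.142,.05,.03,.12),cone=(.432,.142,.045,.012,.06),coneap=(.432,.142,.03,.047,.06),pyr=(.483,.348,.05,.012,.06),pyrap=(.483,.348,.03,.042,.06))
for n in("top","side"):
    W=cloud(n,np.load(n+"0.npy"))
    for k,(x,y,r,a,b) in C.items(): 
        if k=='wall':a,b=.066,.075
        z=dict(rt=.075,st=.06,wall=.07).get(k)
        try: print(n,k,rect(n,W,(x,y),r,a,b,z))
        except Exception as e: print(n,k,"none")
    m=(W[...,2]>.0085)&(W[...,2]<.021)&(abs(W[...,0]-.618)<.1)&(abs(W[...,1]-.02)<.23)
    m=cv2.morphologyEx(m.astype(np.uint8),cv2.MORPH_OPEN,np.ones((5,5)));l=cv2.connectedComponentsWithStats(m);i=1+l[2][1:,4].argmax()
    c=max(cv2.findContours((l[1]==i).astype(np.uint8),0,1)[0],key=len)[:,0]
    X=ray(n,c,.015)[:,:2]
    Q=X-[.618,.0218];t=np.radians(7.2);ex=np.array([np.cos(t),np.sin(t)]);ey=np.array([-ex[1],ex[0]]);a,b=Q@ex,Q@ey
    for s in(1,-1):
        k=(abs(b)<.12)&(s*a>.05);f=np.polyfit(b[k],a[k],1);print(n,"long edge",s,f.round(4),np.std(a[k]-np.polyval(f,b[k])).round(4),end=' | ')
        k=(abs(a)<.05)&(s*b>.17);f=np.polyfit(a[k],b[k],1);print("short",f.round(4))
```

```text
top wall {'n': np.int64(328), 'zmed': 69.7, 'z95': 72.8, 'cen': array([ 432.6, -124.8]), 'rc': (432.9, -124.6), 'wh': (89.9, 30.3), 'ang': 77.8}
top rt {'n': np.int64(354), 'zmed': 74.8, 'z95': 77.7, 'cen': array([ 380. , -269.8]), 'rc': (380.2, -269.7), 'wh': (46.3, 46.5), 'ang': 44.0}
top st {'n': np.int64(381), 'zmed': 59.8, 'z95': 63.2, 'cen': array([ 488.6, -381.7]), 'rc': (488.9, -381.8), 'wh': (45.9, 46.2), 'ang': 31.2}
top tree {'n': np.int64(31), 'zmed': 100.7, 'z95': 106.8, 'cen': array([597.2, 184.4]), 'rc': (596.7, 184.9), 'wh': (12.8, 14.0), 'ang': 77.8}
top well {'n': np.int64(557), 'zmed': 80.4, 'z95': 89.1, 'cen': array([ 635.5, -141.3]), 'rc': (633.3, -142.4), 'wh': (57.1, 59.6), 'ang': 7.2}
top cone {'n': np.int64(429), 'zmed': 30.1, 'z95': 51.9, 'cen': array([432.1, 142.4]), 'rc': (432.3, 141.6), 'wh': (52.0, 54.6), 'ang': 0.2}
top coneap {'n': np.int64(37), 'zmed': 50.5, 'z95': 55.6, 'cen': array([432.7, 144.3]), 'rc': (433.0, 144.4), 'wh': (13.9, 14.1), 'ang': 0.1}
top pyr {'n': np.int64(508), 'zmed': 27.5, 'z95': 46.1, 'cen': array([483.2, 348.6]), 'rc': (483.4,
[... 1048 characters left out ...]
ne {'n': np.int64(310), 'zmed': 28.4, 'z95': 51.6, 'cen': array([432.2, 135.5]), 'rc': (433.9, 144.4), 'wh': (105.4, 52.8), 'ang': 81.2}
side coneap {'n': np.int64(25), 'zmed': 50.8, 'z95': 56.4, 'cen': array([433.1, 143.6]), 'rc': (431.9, 144.0), 'wh': (15.0, 23.2), 'ang': 14.8}
side pyr {'n': np.int64(247), 'zmed': 26.1, 'z95': 44.9, 'cen': array([483.3, 343.2]), 'rc': (481.9, 350.7), 'wh': (54.5, 111.3), 'ang': 0.7}
side pyrap {'n': np.int64(18), 'zmed': 44.6, 'z95': 48.8, 'cen': array([483.8, 352.6]), 'rc': (485.1, 352.9), 'wh': (20.4, 18.9), 'ang': 36.6}
side long edge 1 [0.0307 0.0603] 0.0032 | short [-0.0862  0.1866]
side long edge -1 [ 0.0057 -0.0647] 0.0023 | short [ 0.0359 -0.195 ]
```

Run:
```python
import cv2,numpy as np
a=cv2.imread('pics/top0.png');b=cv2.imread('pics/side0.png')
f=lambda i,y,x:cv2.resize(i[y:y+50,x:x+66],(396,300),interpolation=cv2.INTER_NEAREST)
cv2.imwrite('pics/c1.png',np.vstack([np.hstack([f(a,190,142),f(b,115,255)]),np.hstack([f(a,185,454),f(a,210,230)])]))
```

```text
(no output)
```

View pics/c1.png

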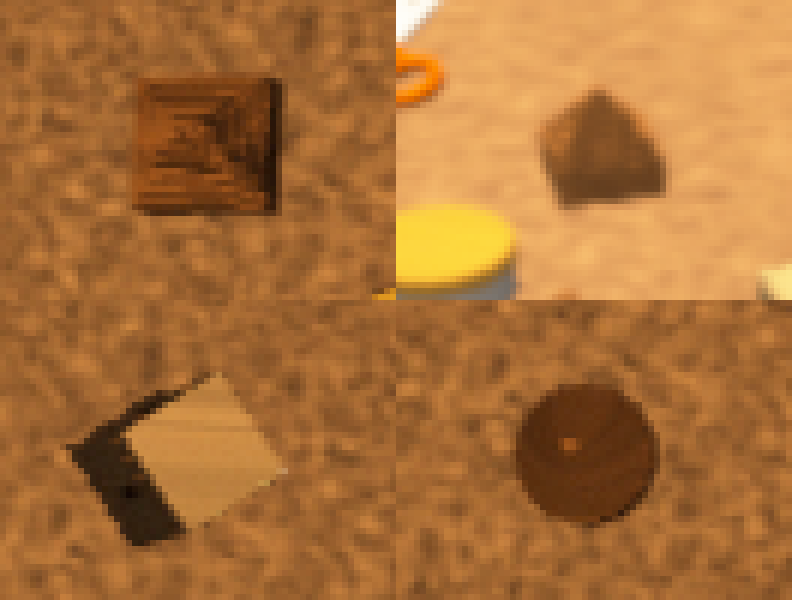

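The crops show the pyramid roof aligned with the world axes and the square tower turned about 31°. Heights match the given sizes, and the measured tree position matches the one predicted from the board fit. I'll use a small helper to work out the moves.

```bash
cat > go.py <<'E'
import sys,numpy as np
from station import ctrl
from scipy.spatial.transform import Rotation as R
# usage: go.py x y z yawdeg [x y z yaw ...] (mm): rows from the present pose
o=ctrl.get_obs();r=R.from_euler('xyz',o['eef_rot'])
v=np.array(sys.argv[1:],float).reshape(-1,4)
print('t',round(float(o['time_s']),1),(o['ee_pos']*1e3).round(1),np.degrees(o['eef_rot']).round(2),'q',o['qpos'].round(2))
for x,y,z,w in v:
    s=r.inv().apply([x,y,z]-o['ee_pos']*1e3);t=(r.inv()*R.from_euler('xyz',[np.pi,0,np.radians(w)])).as_rotvec()
    print(s.round(1),t.round(4))
E
python3 go.py 433 -125 200 77.8 433 -125 32 77.8
```

```text
t 0.1 [ 142.8 -530.9  204.9] [-179.94   -0.     15.06] q [-1.37  0.3   1.52 -0.    1.32 -0.07]
[ 385.6 -316.6    5.3] [-9.0000e-04 -6.0000e-04 -1.0951e+00]
[ 385.6 -316.4  173.3] [-9.0000e-04 -6.0000e-04 -1.0951e+00]
```

The rows are not in the units I measure in: shifts go in shares of 600 mm and turns go in shares of pi/2 rad. I convert before sending: 385.6 mm / 600 = 0.6427, -316.6 mm / 600 = -0.5277, -1.095 rad / 1.5708 = -0.6971.

Emit:
arm_command([
  [[0.6427,-0.5277,0.0083,0,0,-0.6971,-1],[0.6427,-0.5277,0.0083,0,0,-0.6971,-1],[0.6427,-0.5277,0.0083,0,0,-0.6971,-1],[0.6427,-0.5277,0.0083,0,0,-0.6971,-1],[0.6427,-0.5277,0.0083,0,0,-0.6971,-1],[0.6427,-0.5277,0.0083,0,0,-0.6971,-1],[0.6427,-0.5277,0.0083,0,0,-0.6971,-1],[0.6427,-0.5277,0.0083,0,0,-0.6971,-1],[0.6427,-0.5277,0.0083,0,0,-0.6971,-1],[0.6427,-0.5277,0.0083,0,0,-0.6971,-1],[0.6427,-0.5277,0.0083,0,0,-0.6971,-1],[0.6427,-0.5277,0.0083,0,0,-0.6971,-1]],
], squeeze=25)

```text
time_s: 1.3
ee_pos: [0.433, -0.1245, 0.2001]
eef_rot: [-3.141, 0.0, 1.36]
force: [-0.3, -1.2, -1.3]
grip_width: 0.0937
grip_force: 0.0
```

```bash
python3 go.py 433 -125 200 77.8 433 -125 32 77.8
```

```text
t 1.3 [ 433.  -124.5  200.1] [-179.95    0.     77.94] q [-0.36  0.08  1.79 -0.    1.27 -0.15]
[-0.5  0.1  0.1] [-0.0008  0.      0.0024]
[ -0.5   0.2 168.1] [-0.0008  0.      0.0024]
```

In the tool's units: 168 mm / 600 = 0.28, 155 mm / 600 = 0.2583.

Emit:
arm_command([
  [[-0.0008,0,0.0667,0,0,0,-1],[-0.0008,0,0.1333,0,0,0,-1],[-0.0008,0,0.1833,0,0,0,-1],[-0.0008,0,0.225,0,0,0,-1],[-0.0008,0,0.2583,0,0,0,-1],[-0.0008,0,0.28,0,0,0,-1],[-0.0008,0,0.28,0,0,0,-1],[-0.0008,0,0.28,0,0,0,1],[-0.0008,0,0.28,0,0,0,1],[-0.0008,0,0.28,0,0,0,1],[-0.0008,0,0.28,0,0,0,1],[-0.0008,0,0.28,0,0,0,1]],
], squeeze=25)

```text
time_s: 2.5
ee_pos: [0.433, -0.1257, 0.0327]
eef_rot: [3.141, 0.0, 1.358]
force: [0.1, 1.4, 0.3]
grip_width: 0.0573
grip_force: 0.0
```

Emit:
arm_command([
  [[0,0,0,0,0,0,1],[0,0,0,0,0,0,1],[0,0,0,0,0,0,1],[0,0,0,0,0,0,1]],
])

```text
time_s: 2.9
ee_pos: [0.4329, -0.1257, 0.0325]
eef_rot: [3.142, -0.0, 1.358]
force: [0.9, -0.8, -0.2]
grip_width: 0.0295
grip_force: 25.0
```

```bash
python3 go.py 433 -126 150 77.8 618 22 150 97.2 618 22 49 97.2
```

```text
t 2.9 [ 432.9 -125.7   32.5] [180.   -0.   77.8] q [-0.36  0.32  1.95  0.    0.87 -0.15]
[  -0.3    0.2 -117.5] [ 0. -0. -0.]
[ 183.4  149.7 -117.5] [ 0.     -0.     -0.3386]
[183.4 149.7 -16.5] [ 0.     -0.     -0.3386]
```

In the tool's units: 183.4 mm / 600 = 0.3057, 149.7 mm / 600 = 0.2495, -0.32 rad / 1.5708 = -0.2037.

Emit:
arm_command([
  [[0,0,-0.0333,0,0,0,1],[0,0,-0.0833,0,0,0,1],[0,0,-0.1417,0,0,0,1],[0.025,0.02,-0.195,0,0,-0.0318,1],[0.075,0.0617,-0.195,0,0,-0.0764,1],[0.125,0.1017,-0.195,0,0,-0.121,1],[0.175,0.1433,-0.195,0,0,-0.1655,1],[0.225,0.1833,-0.195,0,0,-0.2037,1],[0.2667,0.2183,-0.195,0,0,-0.2158,1],[0.2933,0.24,-0.195,0,0,-0.2158,1],[0.3057,0.2495,-0.195,0,0,-0.2158,1],[0.3057,0.2495,-0.195,0,0,-0.2158,1]],
])

```text
time_s: 4.1
ee_pos: [0.618, 0.0223, 0.1489]
eef_rot: [-3.141, -0.0, 1.698]
force: [-0.6, -1.1, -1.3]
grip_width: 0.0298
grip_force: 25.0
```

```bash
python3 go.py 618 22 49 97.2
```

```text
t 4.1 [618.   22.3 148.9] [-1.7996e+02 -1.0000e-02  9.7260e+01] q [-0.02  0.5   1.38 -0.    1.27 -0.15]
[-0.3  0.  99.9] [-0.0008 -0.0001  0.001 ]
```

In the tool's units: 101 mm / 600 = 0.1683, 98 mm / 600 = 0.1633.

Emit:
arm_command([
  [[0,0,0.0583,0,0,0,1],[0,0,0.1,0,0,0,1],[0,0,0.1333,0,0,0,1],[0,0,0.1533,0,0,0,1],[0,0,0.1633,0,0,0,1],[0,0,0.1683,0,0,0,1],[0,0,0.1683,0,0,0,1],[0,0,0.1683,0,0,0,1]],
])

```text
time_s: 4.9
ee_pos: [0.6184, 0.0219, 0.0493]
eef_rot: [3.14, 0.0, 1.697]
force: [0.5, 0.1, -0.4]
grip_width: 0.03
grip_force: 25.0
```

In the tool's units: -130 mm / 600 = -0.2167, -100 mm / 600 = -0.1667.

Emit:
arm_command([
  [[0,0,0.0017,0,0,0,1],[0,0,0.0033,0,0,0,1],[0,0,0.0033,0,0,0,1],[0,0,0.0033,0,0,0,-0.2],[0,0,0.0033,0,0,0,-0.2],[0,0,0.0033,0,0,0,-0.2],[0,0,0.0033,0,0,0,-0.2],[0,0,-0.0333,0,0,0,-0.2],[0,0,-0.1,0,0,0,-0.5],[0,0,-0.1667,0,0,0,-1],[0,0,-0.2167,0,0,0,-1],[0,0,-0.2167,0,0,0,-1]],
])

```text
time_s: 6.1
ee_pos: [0.6195, 0.0219, 0.1832]
eef_rot: [3.134, 0.001, 1.697]
force: [0.6, 0.2, -0.4]
grip_width: 0.0849
grip_force: 0.0
```

```bash
python3 go.py 380 -270 178 97.2 380 -270 25 97.2
python3 - <<'E'
from h import *
for n in("top","side"):
    p,d=cams.camera(n);cv2.imwrite(f"pics/{n}1.png",p);np.save(f"{n}1.npy",d)
    W=cloud(n,d)
    for k,c,r,a,b,z in(("wall",(.618,.022),.065,.08,.092,.085),("rt",(.38,-.27),.05,.071,.08,.075)):
        try:print(n,k,rect(n,W,c,r,a,b,z))
        except Exception:print(n,k,'none')
E
```

```text
t 6.1 [619.5  21.9 183.2] [1.7959e+02 6.0000e-02 9.7220e+01] q [-0.02  0.47  1.34  0.    1.32 -0.15]
[-259.5 -274.4    3.5] [0.0072 0.0011 0.0004]
[-259.3 -275.5  156.5] [0.0072 0.0011 0.0004]
top wall none
top rt {'n': np.int64(347), 'zmed': 74.7, 'z95': 78.3, 'cen': array([ 379.9, -270. ]), 'rc': (379.8, -270.3), 'wh': (44.5, 46.8), 'ang': 88.2}
side wall {'n': np.int64(266), 'zmed': 84.5, 'z95': 86.8, 'cen': array([615.8,  20.4]), 'rc': (614.6, 21.4), 'wh': (34.5, 98.7), 'ang': 6.9}
side rt {'n': np.int64(475), 'zmed': 74.9, 'z95': 76.8, 'cen': array([ 380.2, -270.8]), 'rc': (379.9, -271.1), 'wh': (50.9, 45.8), 'ang': 77.6}
  return _methods._mean(a, axis=axis, dtype=dtype,
  ret = ret.dtype.type(ret / rcount)
```

In the tool's units: -274.5 mm / 600 = -0.4575, -260 mm / 600 = -0.4333.

Emit:
arm_command([
  [[-0.05,-0.0533,0,0,0,0,-1],[-0.4333,-0.4575,0,0,0,0,-1],[-0.4333,-0.4575,0,0,0,0,-1],[-0.4333,-0.4575,0,0,0,0,-1],[-0.4333,-0.4575,0,0,0,0,-1],[-0.4333,-0.4575,0,0,0,0,-1],[-0.4333,-0.4575,0,0,0,0,-1],[-0.4333,-0.4575,0,0,0,0,-1],[-0.4333,-0.4575,0,0,0,0,-1],[-0.4333,-0.4575,0,0,0,0,-1],[-0.4333,-0.4575,0,0,0,0,-1],[-0.4333,-0.4575,0,0,0,0,-1]],
])

```text
time_s: 7.4
ee_pos: [0.3788, -0.2696, 0.178]
eef_rot: [-3.141, -0.001, 1.698]
force: [0.3, 0.6, -0.9]
grip_width: 0.0941
grip_force: 0.0
```

```bash
python3 go.py 380 -270 178 97.2 380 -270 25 97.2
python3 - <<'E'
from h import *
n="top";p,d=cams.camera(n);W=cloud(n,d)
print(rect(n,W,(.618,.022),.065,.08,.092,.085))
E
```

```text
t 7.4 [ 378.8 -269.6  178. ] [-1.7997e+02 -4.0000e-02  9.7310e+01] q [-0.7   0.14  1.79  0.    1.22 -0.82]
[-0.5  1.1  0. ] [-0.0005 -0.0007  0.0019]
[ -0.6   1.2 153. ] [-0.0005 -0.0007  0.0019]
{'n': np.int64(311), 'zmed': 84.8, 'z95': 88.2, 'cen': array([615.7,  23. ]), 'rc': (615.4, 23.2), 'wh': (31.1, 89.7), 'ang': 7.5}
```

In the tool's units: 153 mm / 600 = 0.255, 147 mm / 600 = 0.245.

Emit:
arm_command([
  [[-0.0008,0.0017,0.0667,0,0,0,-1],[-0.0008,0.0017,0.1333,0,0,0,-1],[-0.0008,0.0017,0.1833,0,0,0,-1],[-0.0008,0.0017,0.22,0,0,0,-1],[-0.0008,0.0017,0.245,0,0,0,-1],[-0.0008,0.0017,0.255,0,0,0,-1],[-0.0008,0.0017,0.255,0,0,0,-1],[-0.0008,0.0017,0.255,0,0,0,1],[-0.0008,0.0017,0.255,0,0,0,1],[-0.0008,0.0017,0.255,0,0,0,1],[-0.0008,0.0017,0.255,0,0,0,1],[-0.0008,0.0017,0.255,0,0,0,1]],
])

```text
time_s: 8.65
ee_pos: [0.3795, -0.271, 0.0257]
eef_rot: [3.141, 0.0, 1.697]
force: [0.8, 0.1, -1.0]
grip_width: 0.0576
grip_force: 0.0
```

Emit:
arm_command([
  [[0,0,0,0,0,0,1],[0,0,0,0,0,0,1],[0,0,0,0,0,0,1]],
])

```text
time_s: 8.95
ee_pos: [0.3795, -0.271, 0.0256]
eef_rot: [3.141, 0.0, 1.697]
force: [-0.4, -0.0, 2.1]
grip_width: 0.0477
grip_force: 25.0
```

```bash
python3 go.py 380 -270 185 97.2 607.5 100 185 97.2
```

```text
t 8.9 [ 379.5 -271.    25.6] [1.7999e+02 1.0000e-02 9.7220e+01] q [-0.7   0.36  1.91  0.    0.86 -0.82]
[   0.9    0.7 -159.4] [0.0002 0.0002 0.0003]
[ 339.3  272.9 -159.4] [0.0002 0.0002 0.0003]
```

In the tool's units: 295 mm / 600 = 0.4917, 185 mm / 600 = 0.3083.

Emit:
arm_command([
  [[0,0,-0.0417,0,0,0,1],[0,0,-0.1083,0,0,0,1],[0,0,-0.1833,0,0,0,1],[0.0333,0.0267,-0.25,0,0,0,1],[0.0917,0.0733,-0.265,0,0,0,1],[0.15,0.12,-0.265,0,0,0,1],[0.2083,0.1667,-0.265,0,0,0,1],[0.2667,0.2133,-0.265,0,0,0,1],[0.325,0.26,-0.265,0,0,0,1],[0.3833,0.3083,-0.265,0,0,0,1],[0.4417,0.355,-0.265,0,0,0,1],[0.4917,0.395,-0.265,0,0,0,1]],
])

```text
time_s: 10.15
ee_pos: [0.578, 0.0537, 0.1841]
eef_rot: [-3.141, -0.0, 1.697]
force: [1.2, 0.3, -0.3]
grip_width: 0.0476
grip_force: 25.0
```

```bash
python3 go.py 607.5 100 185 97.2 607.5 100 42 97.2
```

```text
t 10.2 [578.   53.7 184.1] [-179.97   -0.     97.26] q [ 0.03  0.39  1.46  0.    1.3  -0.1 ]
[42.2 35.1 -0.9] [-0.0006 -0.0001  0.001 ]
[ 42.2  35.2 142.1] [-0.0006 -0.0001  0.001 ]
```

In the tool's units: 142 mm / 600 = 0.2367, 140 mm / 600 = 0.2333.

Emit:
arm_command([
  [[0.0417,0.0333,0,0,0,0,1],[0.0667,0.055,0,0,0,0,1],[0.0733,0.0592,0.025,0,0,0,1],[0.0733,0.0592,0.075,0,0,0,1],[0.0733,0.0592,0.1333,0,0,0,1],[0.0733,0.0592,0.1833,0,0,0,1],[0.0733,0.0592,0.2167,0,0,0,1],[0.0733,0.0592,0.2333,0,0,0,1],[0.0733,0.0592,0.2367,0,0,0,1],[0.0733,0.0592,0.2367,0,0,0,1]],
])

```text
time_s: 11.15
ee_pos: [0.6072, 0.0994, 0.0428]
eef_rot: [3.141, 0.0, 1.697]
force: [-0.1, -0.6, -0.2]
grip_width: 0.048
grip_force: 25.0
```

```bash
python3 go.py 607.5 100 40.5 97.2
```

```text
t 11.2 [607.2  99.4  42.8] [179.97   0.    97.2 ] q [ 0.1   0.61  1.47 -0.    1.06 -0.02]
[0.6 0.4 2.3] [0.0005 0.     0.    ]
```

Fully opening near the board only widens the fingers along the board's x, so it is safe. I'll place and release.

Emit:
arm_command([
  [[0,0,0.0017,0,0,0,1],[0,0,0.0038,0,0,0,1],[0,0,0.0038,0,0,0,1],[0,0,0.0038,0,0,0,-0.6],[0,0,0.0038,0,0,0,-0.6],[0,0,0.0038,0,0,0,-0.6],[0,0,0.0038,0,0,0,-0.6],[0,0,-0.0333,0,0,0,-0.6],[0,0,-0.1,0,0,0,-1],[0,0,-0.175,0,0,0,-1],[0,0,-0.25,0,0,0,-1],[0,0,-0.25,0,0,0,-1]],
])

```text
time_s: 12.35
ee_pos: [0.6092, 0.0999, 0.1993]
eef_rot: [3.131, 0.0, 1.697]
force: [0.4, -0.4, 0.9]
grip_width: 0.0943
grip_force: 0.0
```

```bash
python3 go.py 488.8 -382 190 121.2
```

```text
t 12.3 [609.2  99.9 199.3] [1.7942e+02 1.0000e-02 9.7220e+01] q [ 0.1   0.45  1.33  0.    1.35 -0.02]
[-463.  -180.1    7.5] [ 0.01    0.0024 -0.4185]
```

In the tool's units: -464 mm / 600 = -0.7733, -180 mm / 600 = -0.3, -0.419 rad / 1.5708 = -0.2667.

Emit:
arm_command([
  [[-0.05,-0.02,0,0,0,-0.0318,-1],[-0.7733,-0.3,0,0,0,-0.2667,-1],[-0.7733,-0.3,0,0,0,-0.2667,-1],[-0.7733,-0.3,0,0,0,-0.2667,-1],[-0.7733,-0.3,0,0,0,-0.2667,-1],[-0.7733,-0.3,0,0,0,-0.2667,-1],[-0.7733,-0.3,0,0,0,-0.2667,-1],[-0.7733,-0.3,0,0,0,-0.2667,-1],[-0.7733,-0.3,0,0,0,-0.2667,-1],[-0.7733,-0.3,0,0,0,-0.2667,-1],[-0.7733,-0.3,0,0,0,-0.2667,-1],[-0.7733,-0.3,0,0,0,-0.2667,-1]],
])

```text
time_s: 13.55
ee_pos: [0.4855, -0.3857, 0.1913]
eef_rot: [-3.141, -0.001, 2.112]
force: [-1.1, 1.2, -0.1]
grip_width: 0.0942
grip_force: 0.0
```

```bash
python3 go.py 488.8 -382 20 121.2
python3 - <<'E'
from h import *
for n in("top","side"):
    p,d=cams.camera(n);W=cloud(n,d)
    print(n,rect(n,W,(.6075,.1),.05,.086,.096,.09),rect(n,W,(.4888,-.382),.05,.056,.065,.06))
print(ctrl.get_obs()['ee_pos'])
E
```

```text
t 13.6 [ 485.5 -385.7  191.3] [-1.7997e+02 -6.0000e-02  1.2103e+02] q [-0.73  0.47  1.32 -0.    1.35 -1.27]
[  1.3   4.8 171.3] [-0.0006 -0.001  -0.003 ]
top {'n': np.int64(340), 'zmed': 89.6, 'z95': 93.1, 'cen': array([604.8,  97.5]), 'rc': (604.2, 88.8), 'wh': (47.0, 66.5), 'ang': 0.6} {'n': np.int64(392), 'zmed': 59.8, 'z95': 63.7, 'cen': array([ 488.8, -381.8]), 'rc': (488.8, -381.5), 'wh': (45.8, 47.0), 'ang': 32.0}
side {'n': np.int64(41), 'zmed': 89.8, 'z95': 91.5, 'cen': array([589.5, 102.8]), 'rc': (588.5, 104.0), 'wh': (47.5, 12.3), 'ang': 72.9} {'n': np.int64(738), 'zmed': 60.0, 'z95': 61.7, 'cen': array([ 489.2, -382.8]), 'rc': (489.4, -382.4), 'wh': (47.9, 47.7), 'ang': 31.6}
[ 0.48675096 -0.38288818  0.1917413 ]
```

In the tool's units: 171 mm / 600 = 0.285, 163 mm / 600 = 0.2717.

Emit:
arm_command([
  [[0,0.0033,0.0667,0,0,0,-1],[0,0.0033,0.1333,0,0,0,-1],[0,0.0033,0.1917,0,0,0,-1],[0,0.0033,0.2383,0,0,0,-1],[0,0.0033,0.2717,0,0,0,-1],[0,0.0033,0.285,0,0,0,-1],[0,0.0033,0.285,0,0,0,-1],[0,0.0033,0.285,0,0,0,1],[0,0.0033,0.285,0,0,0,1],[0,0.0033,0.285,0,0,0,1],[0,0.0033,0.285,0,0,0,1],[0,0.0033,0.285,0,0,0,1]],
])

```text
time_s: 14.85
ee_pos: [0.4886, -0.3823, 0.0218]
eef_rot: [3.141, 0.0, 2.116]
force: [-0.2, 0.4, -0.8]
grip_width: 0.057
grip_force: 0.0
```

Emit:
arm_command([
  [[0,0,0,0,0,0,1],[0,0,0,0,0,0,1],[0,0,0,0,0,0,1]],
])

```text
time_s: 15.15
ee_pos: [0.4886, -0.3823, 0.0216]
eef_rot: [3.142, 0.0, 2.116]
force: [0.4, 0.9, 2.2]
grip_width: 0.0459
grip_force: 25.0
```

```bash
python3 go.py 489 -382 165 121.2 627 -55 165 97.2
```

```text
t 15.2 [ 488.6 -382.3   21.6] [1.8000e+02 1.0000e-02 1.2123e+02] q [-0.72  0.65  1.46  0.    1.03 -1.27]
[   0.     0.5 -143.4] [0.0001 0.0002 0.0005]
[ 208.1  288.  -143.5] [1.000e-04 1.000e-04 4.193e-01]
```

In the tool's units: 288 mm / 600 = 0.48, 208 mm / 600 = 0.3467, 0.42 rad / 1.5708 = 0.2674.

Emit:
arm_command([
  [[0,0,-0.0417,0,0,0,1],[0,0,-0.1083,0,0,0,1],[0,0,-0.175,0,0,0,1],[0.025,0.0333,-0.23,0,0,0.0382,1],[0.0667,0.0917,-0.2392,0,0,0.0955,1],[0.1083,0.15,-0.2392,0,0,0.1592,1],[0.15,0.2083,-0.2392,0,0,0.2165,1],[0.1967,0.2717,-0.2392,0,0,0.2674,1],[0.2433,0.3367,-0.2392,0,0,0.2674,1],[0.2883,0.3983,-0.2392,0,0,0.2674,1],[0.325,0.45,-0.2392,0,0,0.2674,1],[0.3467,0.48,-0.2392,0,0,0.2674,1]],
])

```text
time_s: 16.35
ee_pos: [0.6276, -0.0522, 0.1647]
eef_rot: [-3.141, -0.0, 1.698]
force: [0.5, 0.3, -0.2]
grip_width: 0.0457
grip_force: 25.0
```

Emit:
arm_command([
  [[0,0,0,0,0,0,1],[0,0,0,0,0,0,1]],
])

```text
time_s: 16.55
ee_pos: [0.6268, -0.0553, 0.1647]
eef_rot: [-3.141, 0.0, 1.696]
force: [0.3, -0.7, -1.0]
grip_width: 0.0459
grip_force: 25.0
```

```bash
python3 go.py 627 -55 38.5 97.2;python3 - <<'E'
from h import *
n="side";p,d=cams.camera(n);W=cloud(n,d);cv2.imwrite("pics/s2.png",p[100:320,250:500])
print(rect(n,W,(.6075,.1),.045,.086,.096,.09))
E
```

```text
t 16.6 [626.8 -55.3 164.7] [-1.7997e+02  1.0000e-02  9.7200e+01] q [-0.15  0.51  1.33 -0.    1.31 -0.27]
[  0.2   0.3 126.2] [-0.0006  0.0001 -0.0001]
{'n': np.int64(163), 'zmed': 89.9, 'z95': 92.0, 'cen': array([604.9,  97.5]), 'rc': (603.5, 90.8), 'wh': (66.4, 47.0), 'ang': 80.2}
```

View pics/s2.png

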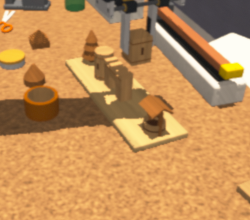

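The side view shows the wall and round tower standing on the board (crop about (120,85) and (103,60)) and the square tower held above them. I'll lower it.

In the tool's units: 126.5 mm / 600 = 0.2108, 124 mm / 600 = 0.2067.

Emit:
arm_command([
  [[0,0,0.05,0,0,0,1],[0,0,0.1083,0,0,0,1],[0,0,0.1583,0,0,0,1],[0,0,0.1917,0,0,0,1],[0,0,0.2067,0,0,0,1],[0,0,0.2108,0,0,0,1],[0,0,0.2108,0,0,0,1],[0,0,0.2108,0,0,0,1]],
])

```text
time_s: 17.4
ee_pos: [0.6276, -0.0554, 0.0398]
eef_rot: [3.14, 0.001, 1.696]
force: [-0.3, 0.4, -0.2]
grip_width: 0.046
grip_force: 25.0
```

```bash
python3 go.py 627 -55 36.5 97.2
```

```text
t 17.4 [627.6 -55.4  39.8] [1.7989e+02 3.0000e-02 9.7150e+01] q [-0.15  0.64  1.42 -0.    1.07 -0.27]
[ 0.5 -0.5  3.3] [ 0.0019  0.0005 -0.0009]
```

In the tool's units: -150 mm / 600 = -0.25, -105 mm / 600 = -0.175.

Emit:
arm_command([
  [[0,0,0.0017,0,0,0,1],[0,0,0.0033,0,0,0,1],[0,0,0.0042,0,0,0,1],[0,0,0.0042,0,0,0,1],[0,0,0.0042,0,0,0,-0.6],[0,0,0.0042,0,0,0,-0.6],[0,0,0.0042,0,0,0,-0.6],[0,0,0.0042,0,0,0,-0.6],[0,0,-0.0333,0,0,0,-0.6],[0,0,-0.1,0,0,0,-1],[0,0,-0.175,0,0,0,-1],[0,0,-0.25,0,0,0,-1]],
])

```text
time_s: 18.6
ee_pos: [0.6267, -0.055, 0.19]
eef_rot: [-3.141, -0.0, 1.696]
force: [0.6, -0.7, 1.0]
grip_width: 0.0933
grip_force: 0.0
```

```bash
python3 go.py 433 144 190 97.2
```

```text
t 18.6 [626.7 -55.  190. ] [-1.7998e+02 -1.0000e-02  9.7160e+01] q [-0.15  0.49  1.29  0.    1.36 -0.27]
[ 2.216e+02 -1.674e+02  1.000e-01] [-0.0004 -0.0001 -0.0007]
```

In the tool's units: 222 mm / 600 = 0.37, -167.5 mm / 600 = -0.2792.

Emit:
arm_command([
  [[0.05,-0.0383,0,0,0,0,-1],[0.1,-0.075,0,0,0,0,-1],[0.37,-0.2792,0,0,0,0,-1],[0.37,-0.2792,0,0,0,0,-1],[0.37,-0.2792,0,0,0,0,-1],[0.37,-0.2792,0,0,0,0,-1],[0.37,-0.2792,0,0,0,0,-1],[0.37,-0.2792,0,0,0,0,-1],[0.37,-0.2792,0,0,0,0,-1]],
])

```text
time_s: 19.5
ee_pos: [0.4338, 0.1438, 0.1885]
eef_rot: [3.141, 0.0, 1.695]
force: [-0.4, -0.6, 1.0]
grip_width: 0.0941
grip_force: 0.0
```

```bash
python3 - <<'E'
from h import *
for n in("top","side"):
    p,d=cams.camera(n);cv2.imwrite(f"pics/{n}3.png",p);W=cloud(n,d)
    for k,c,r,a,b,z in(("wall",(.617,.022),.06,.081,.092,.085),("rt",(.6075,.1),.031,.086,.096,.09),("st",(.627,-.055),.034,.071,.08,.075),("cone",(.433,.144),.045,.012,.03,None)):
        try:print(n,k,rect(n,W,c,r,a,b,z))
        except Exception:print(n,k,'none')
E
python3 go.py 433 144 3 97.2
```

```text
top wall {'n': np.int64(326), 'zmed': 84.8, 'z95': 89.3, 'cen': array([614.8,  27.1]), 'rc': (614.5, 30.0), 'wh': (31.1, 103.4), 'ang': 7.5}
top rt {'n': np.int64(324), 'zmed': 89.7, 'z95': 92.7, 'cen': array([604.7,  99.4]), 'rc': (605.2, 99.2), 'wh': (44.6, 46.0), 'ang': 0.0}
top st {'n': np.int64(370), 'zmed': 74.4, 'z95': 78.2, 'cen': array([624.5, -57. ]), 'rc': (624.6, -56.7), 'wh': (46.1, 45.8), 'ang': 7.3}
top cone {'n': np.int64(86), 'zmed': 23.0, 'z95': 29.2, 'cen': array([435.5, 124.9]), 'rc': (435.4, 124.9), 'wh': (46.3, 17.3), 'ang': 11.2}
side wall {'n': np.int64(267), 'zmed': 84.8, 'z95': 87.4, 'cen': array([615.4,  27. ]), 'rc': (614.9, 33.0), 'wh': (32.9, 114.9), 'ang': 8.3}
side rt {'n': np.int64(161), 'zmed': 89.8, 'z95': 91.5, 'cen': array([604.7,  98.1]), 'rc': (604.5, 98.6), 'wh': (51.7, 46.6), 'ang': 58.4}
side st {'n': np.int64(274), 'zmed': 74.8, 'z95': 76.8, 'cen': array([624.3, -57.6]), 'rc': (622.8, -50.5), 'wh': (48.4, 66.3), 'ang': 7.0}
side cone {'n': np.int64(169), 'zmed': 22.0, 'z95': 29.4, 'cen': array([431.7, 128.7]), 'rc': (432.1, 131.8), 'wh': (57.7, 54.5), 'ang': 87.8}
t 19.6 [433.9 143.5 188.3] [-1.7999e+02  1.0000e-02  9.7080e+01] q [ 0.24  0.11  1.79 -0.    1.24  0.12]
[  0.6  -0.8 185.3] [-0.0002  0.0001 -0.0021]
```

View pics/top3.png

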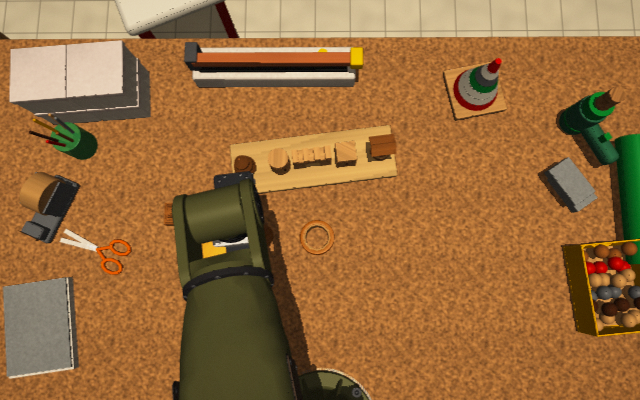

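The top view shows tree, round tower (279,160), wall (312,155), square tower (346,152) and well in line on the board. Next is the cone roof.

In the tool's units: 185 mm / 600 = 0.3083, 182 mm / 600 = 0.3033.

Emit:
arm_command([
  [[0.0008,0,0.0667,0,0,0,-1],[0.0008,0,0.1333,0,0,0,-1],[0.0008,0,0.2,0,0,0,-1],[0.0008,0,0.25,0,0,0,-1],[0.0008,0,0.2867,0,0,0,-1],[0.0008,0,0.3033,0,0,0,-1],[0.0008,0,0.3083,0,0,0,-1],[0.0008,0,0.3083,0,0,0,-1],[0.0008,0,0.3083,0,0,0,1],[0.0008,0,0.3083,0,0,0,1],[0.0008,0,0.3083,0,0,0,1],[0.0008,0,0.3083,0,0,0,1]],
], squeeze=15)

```text
time_s: 20.8
ee_pos: [0.4333, 0.1449, 0.0038]
eef_rot: [3.141, -0.0, 1.696]
force: [-0.3, -0.4, 0.6]
grip_width: 0.0652
grip_force: 0.0
```

Emit:
arm_command([
  [[0,0,0,0,0,0,1],[0,0,0,0,0,0,1],[0,0,0,0,0,0,1],[0,0,0,0,0,0,1]],
])

```text
time_s: 21.2
ee_pos: [0.4332, 0.1448, 0.0036]
eef_rot: [3.141, -0.0, 1.696]
force: [-0.8, 0.8, 3.9]
grip_width: 0.0549
grip_force: 15.0
```

```bash
python3 go.py 433 144 145 97.2 607.3 100 145 97.2
```

```text
t 21.2 [433.2 144.8   3.6] [179.98  -0.    97.16] q [ 0.24  0.39  1.95 -0.    0.81  0.12]
[  -0.8   -0.3 -141.4] [ 0.0003 -0.     -0.0006]
[ -66.2  167.2 -141.4] [ 0.0003 -0.     -0.0006]
```

In the tool's units: 167.2 mm / 600 = 0.2787, -141 mm / 600 = -0.235.

Emit:
arm_command([
  [[0,0,-0.0167,0,0,0,1],[0,0,-0.0583,0,0,0,1],[0,0,-0.1167,0,0,0,1],[0,0,-0.1833,0,0,0,1],[-0.01,0.025,-0.235,0,0,0,1],[-0.0267,0.0683,-0.235,0,0,0,1],[-0.0467,0.1183,-0.235,0,0,0,1],[-0.0667,0.1683,-0.235,0,0,0,1],[-0.0867,0.2183,-0.235,0,0,0,1],[-0.1033,0.26,-0.235,0,0,0,1],[-0.11,0.2787,-0.235,0,0,0,1],[-0.11,0.2787,-0.235,0,0,0,1]],
])

```text
time_s: 22.4
ee_pos: [0.6077, 0.0997, 0.1443]
eef_rot: [-3.141, 0.0, 1.695]
force: [-0.1, 1.1, -0.4]
grip_width: 0.0548
grip_force: 15.0
```

Emit:
arm_command([
  [[0,0,0,0,0,0,1],[0,0,0,0,0,0,1]],
])

```text
time_s: 22.6
ee_pos: [0.6065, 0.1005, 0.1448]
eef_rot: [-3.141, -0.0, 1.696]
force: [0.1, 0.6, -1.3]
grip_width: 0.055
grip_force: 15.0
```

```bash
python3 go.py 607.3 100 95.5 97.2
python3 - <<'E'
from h import *
for n in("top","side"):
    p,d=cams.camera(n);cv2.imwrite(f"pics/{n}4.png",p[60:310,220:540])
i=cams.camera_info("side")
E
```

```text
t 22.6 [606.5 100.5 144.8] [-179.99   -0.     97.19] q [ 0.1   0.5   1.39  0.    1.25 -0.02]
[-0.6  0.8 49.3] [-0.0002 -0.0001 -0.0002]
```

View pics/side4.png

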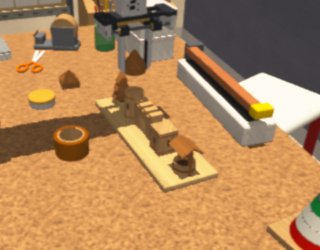

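The cone is held upright over the tower at (135,62) in the crop. The grip width is 1 mm under 56, so I'll check how well it's centred across the pads.

Run:
```python
from h import *
n="side";p,d=cams.camera(n);W=cloud(n,d);o=ctrl.get_obs();print(o['ee_pos'])
m=(abs(W[...,0]-.606)<.012)&(abs(W[...,1]-.09)<.07)&(W[...,2]>.143)&(W[...,2]<.157)
print(m.sum(),np.percentile(W[m],[5,25,50,75,95],axis=0).round(4))
m=(abs(W[...,0]-.606)<.02)&(abs(W[...,1]-.1)<.05)&(W[...,2]>.18)&(W[...,2]<.2)
v,u=np.nonzero(m);print(np.c_[u,v][::6].tolist(),W[m].round(3)[::6].tolist())
# expected skirt-front-bottom point, apex
for q in((.6065,.1005,.196),(.6065,.0725,.141)):print(proj(n,q).round(1))
cv2.imwrite("pics/z5.png",cv2.resize(p[90:150,320:390],None,fx=8,fy=8,interpolation=cv2.INTER_NEAREST))
```

```text
[0.60682274 0.1004326  0.14484112]
53 [[0.5949 0.0729 0.1439]
 [0.5991 0.0739 0.1476]
 [0.6041 0.0755 0.1502]
 [0.6098 0.0779 0.1544]
 [0.6152 0.0796 0.1566]]
[[353, 109], [355, 110], [356, 111], [356, 112], [354, 113], [350, 114], [356, 114], [351, 115], [357, 115], [352, 116], [358, 116], [354, 117], [352, 118]] [[0.602, 0.101, 0.197], [0.606, 0.097, 0.196], [0.609, 0.099, 0.192], [0.608, 0.095, 0.192], [0.604, 0.098, 0.188], [0.596, 0.104, 0.184], [0.606, 0.091, 0.188], [0.597, 0.097, 0.185], [0.609, 0.091, 0.185], [0.598, 0.096, 0.183], [0.613, 0.095, 0.181], [0.602, 0.091, 0.182], [0.596, 0.088, 0.181]]
[354.8 109.4]
[358. 136.]
```

View pics/z5.png

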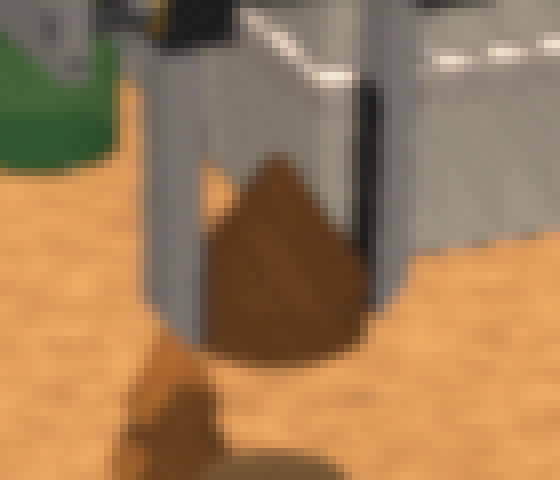

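The cone in the jaws (zoom apex at (280,155), image pixel (355,109)) is where a centred roof should be. I'll lower it.

In the tool's units: 50 mm / 600 = 0.0833, 49 mm / 600 = 0.0817.

Emit:
arm_command([
  [[0,0.0008,0.025,0,0,0,1],[0,0.0008,0.05,0,0,0,1],[0,0.0008,0.0683,0,0,0,1],[0,0.0008,0.0783,0,0,0,1],[0,0.0008,0.0817,0,0,0,1],[0,0.0008,0.0833,0,0,0,1],[0,0.0008,0.0833,0,0,0,1]],
])

```text
time_s: 23.45
ee_pos: [0.6079, 0.1003, 0.0948]
eef_rot: [3.141, 0.0, 1.696]
force: [-0.4, 1.2, -0.6]
grip_width: 0.0553
grip_force: 15.0
```

```bash
python3 go.py 607.3 100 93.6 97.2
```

```text
t 23.4 [607.9 100.3  94.8] [179.96   0.    97.16] q [ 0.1   0.55  1.44 -0.    1.16 -0.02]
[-0.2 -0.6  1.2] [ 0.0006  0.     -0.0007]
```

Emit:
arm_command([
  [[0,-0.0008,0.0013,0,0,0,1],[0,-0.0008,0.002,0,0,0,1],[0,-0.0008,0.002,0,0,0,1],[0,-0.0008,0.002,0,0,0,-0.5],[0,-0.0008,0.002,0,0,0,-0.5],[0,-0.0008,0.002,0,0,0,-0.5],[0,-0.0008,0.002,0,0,0,-0.5],[0,-0.0008,-0.025,0,0,0,-0.7],[0,-0.0008,-0.0833,0,0,0,-1],[0,-0.0008,-0.15,0,0,0,-1],[0,-0.0008,-0.15,0,0,0,-1]],
])

```text
time_s: 24.55
ee_pos: [0.6091, 0.1004, 0.1902]
eef_rot: [3.133, 0.0, 1.696]
force: [0.2, -0.5, 0.7]
grip_width: 0.0934
grip_force: 0.0
```

```bash
python3 go.py 484 351 183 90
```

```text
t 24.6 [609.1 100.4 190.2] [1.7951e+02 1.0000e-02 9.7160e+01] q [ 0.1   0.46  1.34  0.    1.33 -0.02]
[264.2 -92.9   6.3] [ 0.0085 -0.0004  0.125 ]
```

In the tool's units: 264.5 mm / 600 = 0.4408, -92 mm / 600 = -0.1533, 0.125 rad / 1.5708 = 0.0796.

Emit:
arm_command([
  [[0.05,-0.0167,0,0,0,0.0318,-1],[0.1167,-0.0417,0,0,0,0.0796,-1],[0.4408,-0.1533,0,0,0,0.0796,-1],[0.4408,-0.1533,0,0,0,0.0796,-1],[0.4408,-0.1533,0,0,0,0.0796,-1],[0.4408,-0.1533,0,0,0,0.0796,-1],[0.4408,-0.1533,0,0,0,0.0796,-1],[0.4408,-0.1533,0,0,0,0.0796,-1],[0.4408,-0.1533,0,0,0,0.0796,-1],[0.4408,-0.1533,0,0,0,0.0796,-1]],
])

```text
time_s: 25.55
ee_pos: [0.4837, 0.3499, 0.1843]
eef_rot: [-3.142, 0.0, 1.569]
force: [0.7, -0.0, 0.4]
grip_width: 0.0936
grip_force: 0.0
```

```bash
python3 - <<'E'
from h import *
for n in("top","side"):
    p,d=cams.camera(n);W=cloud(n,d)
    print(n,"cone apex",rect(n,W,(.606,.1),.03,.137,.15,None)['cen'])
    if n=="side":cv2.imwrite("pics/s6.png",cv2.resize(p[70:270,250:480],None,fx=3,fy=3))
E
python3 go.py 484 351 183 90 484 351 3 90
```

```text
top cone apex [604.7 100.1]
side cone apex [604.4  98.5]
t 25.6 [483.6 350.1 184.4] [180.    0.   89.9] q [ 0.57  0.42  1.41 -0.    1.31  0.57]
[0.9 0.4 1.4] [ 0.      0.0001 -0.0018]
[  0.9   0.4 181.4] [ 0.      0.0001 -0.0018]
```

View pics/s6.png

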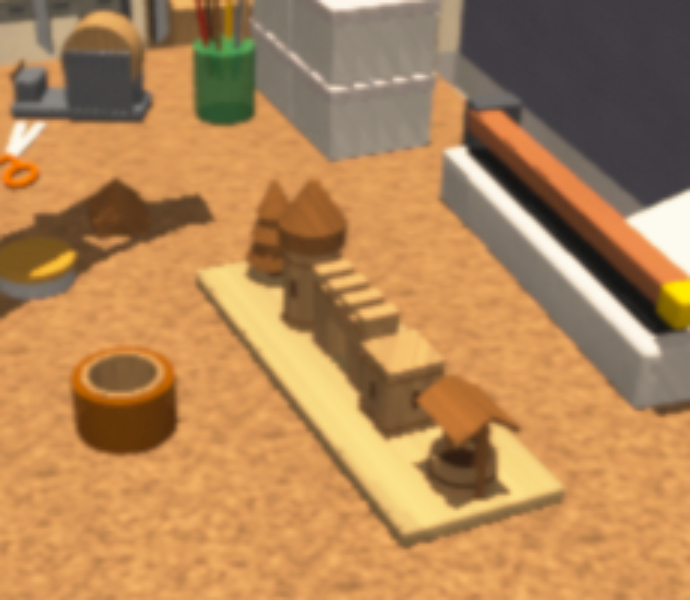

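The cone roof (310,215) sits on the round tower, and its apex agrees with the tower centre within about 1 mm. Now the pyramid roof.

In the tool's units: 181 mm / 600 = 0.3017, 178 mm / 600 = 0.2967.

Emit:
arm_command([
  [[0.0017,0,0.0667,0,0,0,-1],[0.0017,0,0.1333,0,0,0,-1],[0.0017,0,0.2,0,0,0,-1],[0.0017,0,0.25,0,0,0,-1],[0.0017,0,0.2833,0,0,0,-1],[0.0017,0,0.2967,0,0,0,-1],[0.0017,0,0.3017,0,0,0,-1],[0.0017,0,0.3017,0,0,0,-1],[0.0017,0,0.3017,0,0,0,1],[0.0017,0,0.3017,0,0,0,1],[0.0017,0,0.3017,0,0,0,1],[0.0017,0,0.3017,0,0,0,1]],
])

```text
time_s: 26.85
ee_pos: [0.4831, 0.3522, 0.0038]
eef_rot: [3.141, -0.0, 1.571]
force: [0.2, 0.0, -0.3]
grip_width: 0.0652
grip_force: 0.0
```

Emit:
arm_command([
  [[0,0,0,0,0,0,1],[0,0,0,0,0,0,1],[0,0,0,0,0,0,1],[0,0,0,0,0,0,1]],
])

```text
time_s: 27.25
ee_pos: [0.483, 0.3522, 0.0036]
eef_rot: [3.141, -0.0, 1.571]
force: [0.1, 0.2, 1.9]
grip_width: 0.0538
grip_force: 15.0
```

```bash
python3 go.py 484 351 165 90 627.3 -55.5 165 97.2
```

```text
t 27.2 [483.  352.2   3.6] [ 1.7999e+02 -1.0000e-02  9.0000e+01] q [0.57 0.64 1.54 0.   0.97 0.57]
[  -1.2    1.  -161.4] [ 0.0002 -0.0002 -0.    ]
[-407.7  144.3 -161.5] [ 2.000e-04 -1.000e-04 -1.257e-01]
```

In the tool's units: -260 mm / 600 = -0.4333, -186 mm / 600 = -0.31, -0.126 rad / 1.5708 = -0.0802.

Emit:
arm_command([
  [[0,0,-0.0167,0,0,0,1],[0,0,-0.0667,0,0,0,1],[0,0,-0.1333,0,0,0,1],[0,0,-0.2,0,0,0,1],[0,0,-0.2667,0,0,0,1],[-0.0333,0.0117,-0.3083,0,0,0,1],[-0.1,0.035,-0.31,0,0,-0.0318,1],[-0.1667,0.0583,-0.31,0,0,-0.0802,1],[-0.2333,0.0825,-0.31,0,0,-0.0802,1],[-0.3,0.1067,-0.31,0,0,-0.0802,1],[-0.3667,0.13,-0.31,0,0,-0.0802,1],[-0.4333,0.1533,-0.31,0,0,-0.0802,1]],
])

```text
time_s: 28.45
ee_pos: [0.5751, 0.0904, 0.1902]
eef_rot: [3.141, -0.0, 1.697]
force: [0.8, 1.3, -1.1]
grip_width: 0.0539
grip_force: 15.0
```

```bash
python3 go.py 627.3 -55.5 190 97.2
```

```text
t 28.4 [575.1  90.4 190.2] [179.98  -0.    97.22] q [ 0.09  0.38  1.45  0.    1.31 -0.03]
[-151.3   33.4    0.2] [ 0.0003 -0.0001  0.0004]
```

In the tool's units: -151 mm / 600 = -0.2517, -148 mm / 600 = -0.2467.

Emit:
arm_command([
  [[-0.0667,0.015,0,0,0,0,1],[-0.1333,0.03,0,0,0,0,1],[-0.1917,0.0425,0,0,0,0,1],[-0.23,0.0508,0,0,0,0,1],[-0.2467,0.055,0,0,0,0,1],[-0.2517,0.0558,0,0,0,0,1],[-0.2517,0.0558,0,0,0,0,1],[-0.2517,0.0558,0,0,0,0,1]],
])

```text
time_s: 29.25
ee_pos: [0.627, -0.0523, 0.1897]
eef_rot: [3.141, -0.0, 1.698]
force: [0.4, 0.7, -0.4]
grip_width: 0.0536
grip_force: 15.0
```

```bash
python3 go.py 627.3 -55.5 80.5 97.2
python3 - <<'E'
from h import *
for n in("side","top"):
    p,d=cams.camera(n);W=cloud(n,d);e=ctrl.get_obs()['ee_pos'];print(e,proj(n,e+[0,0,.0464]))
    m=(abs(W[...,0]-e[0])<.02)&(abs(W[...,1]-e[1])<.03)&(W[...,2]>e[2]+.036)&(W[...,2]<e[2]+.055)
    print(n,m.sum(),W[m].mean(0) if m.any() else'')
E
```

```text
t 29.2 [627.  -52.3 189.7] [ 1.7999e+02 -1.0000e-02  9.7280e+01] q [-0.14  0.49  1.3   0.    1.36 -0.27]
[-3.200e+00 -1.000e-01  1.092e+02] [ 0.0001 -0.0001  0.0015]
[ 0.62697126 -0.05226803  0.18965795] [388.34580905 117.56532274]
side 57 [ 0.62301327 -0.05315635  0.22964145]
[ 0.62703879 -0.05239594  0.18968053] [346.83471647 128.96522476]
top 0
```

In the tool's units: 109.5 mm / 600 = 0.1825, -3.2 mm / 600 = -0.0053.

Emit:
arm_command([
  [[-0.0053,0,0.05,0,0,0,1],[-0.0053,0,0.1,0,0,0,1],[-0.0053,0,0.1417,0,0,0,1],[-0.0053,0,0.1667,0,0,0,1],[-0.0053,0,0.1783,0,0,0,1],[-0.0053,0,0.1825,0,0,0,1],[-0.0053,0,0.1825,0,0,0,1],[-0.0053,0,0.1825,0,0,0,1]],
])

```text
time_s: 30.15
ee_pos: [0.6281, -0.0567, 0.0811]
eef_rot: [3.14, 0.0, 1.697]
force: [-0.4, 0.1, -0.2]
grip_width: 0.0539
grip_force: 15.0
```

```bash
python3 go.py 627.3 -55.5 78.6 97.2
```

```text
t 30.1 [628.1 -56.7  81.1] [1.7991e+02 3.0000e-02 9.7220e+01] q [-0.15  0.59  1.4   0.    1.15 -0.27]
[ 1.3 -0.6  2.5] [0.0016 0.0004 0.0003]
```

In the tool's units: -110 mm / 600 = -0.1833, -100 mm / 600 = -0.1667.

Emit:
arm_command([
  [[0.0008,-0.0008,0.0017,0,0,0,1],[0.0008,-0.0008,0.0033,0,0,0,1],[0.0008,-0.0008,0.0033,0,0,0,1],[0.0008,-0.0008,0.0033,0,0,0,-0.5],[0.0008,-0.0008,0.0033,0,0,0,-0.5],[0.0008,-0.0008,0.0033,0,0,0,-0.5],[0.0008,-0.0008,0.0033,0,0,0,-0.5],[0.0008,-0.0008,-0.025,0,0,0,-0.7],[0.0008,-0.0008,-0.0833,0,0,0,-1],[0.0008,-0.0008,-0.1667,0,0,0,-1],[0.0008,-0.0008,-0.1833,0,0,0,-1],[0.0008,-0.0008,-0.1833,0,0,0,-1]],
])

```text
time_s: 31.35
ee_pos: [0.6277, -0.0563, 0.1919]
eef_rot: [3.138, 0.001, 1.697]
force: [-0.3, 0.2, 0.1]
grip_width: 0.0939
grip_force: 0.0
```

In the tool's units: -185 mm / 600 = -0.3083, 70 mm / 600 = 0.1167.

Emit:
arm_command([
  [[0.1167,-0.3083,0,0,0,0,-1],[0.1167,-0.3083,0,0,0,0,-1],[0.1167,-0.3083,0,0,0,0,-1],[0.1167,-0.3083,0,0,0,0,-1],[0.1167,-0.3083,0,0,0,0,-1],[0.1167,-0.3083,0,0,0,0,-1],[0.1167,-0.3083,0,0,0,0,-1]],
])

```text
time_s: 32.05
ee_pos: [0.4353, -0.0102, 0.1894]
eef_rot: [-3.141, -0.0, 1.697]
force: [0.0, -0.2, -0.4]
grip_width: 0.094
grip_force: 0.0
```

Run:
```python
from h import *
for n in("top","side"):
    p,d=cams.camera(n);W=cloud(n,d)
    for k,c,r,a,b,z in(("wall",(.6155,.0225),.048,.081,.088,.085),("cone",(.606,.1),.03,.137,.15,None),("pyr",(.6245,-.057),.03,.115,.13,None),("pyrskirt",(.6245,-.057),.045,.083,.13,None),("tape",(.427,.011),.05,.042,.055,None),("tin",(.39,.26),.045,.022,.03,None)):
        try:print(n,k,rect(n,W,c,r,a,b,z))
        except Exception:print(n,k,'none')
    cv2.imwrite(f"pics/{n}7.png",cv2.resize(p[100:220,220:420] if n=="top" else p[90:260,280:480],None,fx=3,fy=3))
a=cv2.imread("pics/top7.png");b=cv2.imread("pics/side7.png");b=cv2.resize(b,None,fx=.45,fy=.45);c=np.zeros((600,600,3),np.uint8);c[:360]=a;c[360:360+b.shape[0],:b.shape[1]]=b;cv2.imwrite("pics/both7.png",c)
```

```text
top wall {'n': np.int64(290), 'zmed': 84.8, 'z95': 87.6, 'cen': array([615.9,  22.8]), 'rc': (615.8, 23.4), 'wh': (31.0, 89.5), 'ang': 7.0}
top cone {'n': np.int64(45), 'zmed': 139.8, 'z95': 145.9, 'cen': array([604.1,  99.3]), 'rc': (604.2, 100.6), 'wh': (15.0, 17.9), 'ang': 11.6}
top pyr {'n': np.int64(62), 'zmed': 118.7, 'z95': 125.1, 'cen': array([624.5, -55.4]), 'rc': (625.6, -54.7), 'wh': (22.3, 20.1), 'ang': 16.3}
top pyrskirt {'n': np.int64(612), 'zmed': 101.5, 'z95': 120.9, 'cen': array([621.2, -52.6]), 'rc': (620.5, -47.3), 'wh': (56.2, 70.0), 'ang': 7.3}
top tape {'n': np.int64(115), 'zmed': 47.9, 'z95': 51.3, 'cen': array([410.7,  36.3]), 'rc': (411.2, 36.4), 'wh': (47.5, 17.3), 'ang': 34.1}
top tin {'n': np.int64(747), 'zmed': 25.7, 'z95': 29.0, 'cen': array([390.5, 260.6]), 'rc': (391.1, 259.8), 'wh': (72.8, 73.7), 'ang': 0.2}
side wall {'n': np.int64(180), 'zmed': 84.7, 'z95': 86.6, 'cen': array([614. ,  32.6]), 'rc': (613.8, 29.8), 'wh': (34.1, 79.0), 'ang': 6.9}
side cone {'n': np.int64(25), 'zmed': 140.7, 'z95': 145.2, 'cen': array([604.9,  98.9]), 'rc': (605.3, 99.3), 'wh': (27.7, 14.3), 'ang': 72.0}
side pyr {'n': np.int64(53), 'zmed': 118.5, 'z95': 124.7, 'cen': array([624.6, -55.8]), 'rc': (623.9, -55.8), 'wh': (17.8, 28.6), 'ang': 6.0}
side pyrskirt {'n': np.int64(541), 'zmed': 99.2, 'z95': 120.3, 'cen': array([620.7, -63.6]), 'rc': (618.1, -58.7), 'wh': (63.0, 93.0), 'ang': 6.0}
side tape {'n': np.int64(404), 'zmed': 47.9, 'z95': 49.7, 'cen': array([426.3,   6.9]), 'rc': (426.5, 7.3), 'wh': (81.7, 78.0), 'ang': 74.0}
side tin {'n': np.int64(300), 'zmed': 26.0, 'z95': 27.8, 'cen': array([390.9, 259.1]), 'rc': (391.6, 259.7), 'wh': (78.9, 71.4), 'ang': 86.8}
```

View pics/both7.png

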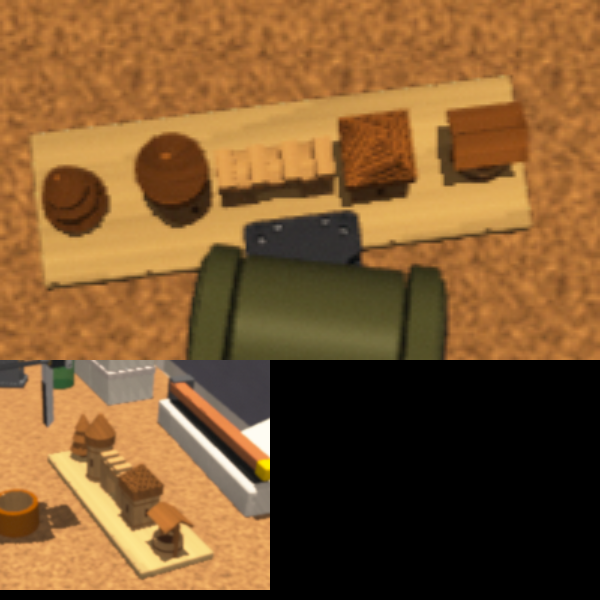

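Both views show the finished castle in line. From left to right these are tree, cone-roofed tower (172,175), wall (275,165), pyramid-roofed tower (375,155) and well. The roofs are within 2 mm of their tower centres, and the tape and tin haven't moved. I'm handing it in.

```bash
python3 -c "
from station import ctrl
print(ctrl.hand_in())"
```

```text
the job is handed in; nothing more can be done
None
```

I built the castle on its board and handed it in at about 32 s of the 131 s allowed. In the last camera check every piece was within the limits and the tape and tin had not moved; the hand-in call returned no verdict.

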